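# Set the cap track with the gauge blade

## Task

Set the gap of the cap track: take the thin gauge (rectangular grip) from the rack, lower its blade into the gap between the two white guide plates until its grip sits on them, and let go. Then push the sliding jaw by its upright tab until the gap closes onto the blade, and leave the gauge nipped there. Leave the thick gauge in the rack and the bottles alone.

Things in the scene. Friction and masses are not known exactly. Their poses are not given: they have to be found in the camera images.
- gauge: Thin gauge, 0.25 kg: steel blade 8 mm thick (y), 50 wide (x), 60 long, under a grey rectangular grip 34 (y) x 50 (x) x 55 mm high. Origin: centre of the grip's underside (the shoulders); blade reaches 60 mm down (-z), grip 55 mm up. Starts upright in the rack, hanging by its shoulders. Half a turn about z is the same.
- thick_gauge: The other gauge, not to be used: blade 14 mm thick, 50 mm wide, 60 mm long, with a grey round grip 40 mm in diameter and 55 mm high. Origin: centre of the grip's underside. It hangs in the other slot of the rack and stays there.
- rack: Fixed wooden rack, 210 (x) x 80 mm (y), top 85 mm above the bench, with two through slots 57 (x) x 18 mm (y) centred at x = -50 and +50 mm; a gauge hangs in each, blade width along x, in either order. Origin: centre of its underside, on the bench.
- track: Cap track, fixed. Aluminium base 150 (x) x 240 mm (y = -195 to +45), 12 thick. Fixed white guide plate: 120 mm long (x), y = 0 to +25 mm, top 92 mm above the bench; facing it at negative y the equally tall white plate of the sliding jaw. The gap runs along x. Origin: on the bench, mid length, straight under the fixed plate's gap face (y = 0).
- gap (a point): Point on the top edge of the fixed plate's gap face, mid length, 92 mm above the bench; axes as the track (x along the gap, y into the fixed plate, z up). The gap spans y = -(gap width) to 0 here and is 80 mm deep.
- jaw (a joint): Travel of the sliding jaw towards the fixed plate (track +y), m: gap width = 0.028 - value. Starts at 0.010 to 0.015 (gap 18 to 13 mm); nipped on the thin gauge's 8 mm blade it reads about 0.020. Stays where left; takes about 2.5 N to move.
- tab (a point): Top centre of the jaw's upright push tab, 110 mm above the bench: aluminium plate 60 mm wide (track x), 12 mm thick (track y), standing 76 mm above the jaw's low carriage, its centre 76 mm behind (-y) the back of the jaw's white plate (25 mm thick). Push it towards the track's +y to close the gap.
- bottle0: Bystander: standing bottle with white cap, 42 mm diameter, 120 mm high; origin at the centre of its foot.
- bottle1: Bystander: another bottle of the same kind.
- bottle2: Bystander: another bottle of the same kind.

How it is judged:
On the way, in this order (a step that is already met when the one before it is completed fails the run):
1. The thin gauge's blade is in the open gap, upright, fully home: the grip's underside within 4 mm of the plates' top, within 20 mm of mid length, blade along the gap (z of gauge in the frame of gap between -0.004 and 0.004 m and x of gauge in the frame of gap between -0.02 and 0.02 m and y of gauge in the frame of gap between -0.018 and 0 m and angle between gauge's own z axis and vertical below 0.1 rad and angle between the x axis of gauge and the x axis of track, either way round below 0.1 rad), for 0.2 s.
2. With the gauge still home, the jaw has closed onto the blade: gap no wider than 9.5 mm (joint over 0.0185) (all of step 1 and value of joint jaw above 0.0185 m), for 0.2 s.
At the end, for the whole second after the job is handed in: Thin gauge released, at rest in the gap: upright and along the gap within 0.1 rad, grip's underside within 4 mm of the plates' top, within 20 mm of mid length; gap closed on it, no wider than 9.5 mm; thick gauge still in its rack slot (within 15 mm); bottles moved under 30 mm (all of step 2 and linear speed of gauge below 0.01 m/s and horizontal distance between thick_gauge and rack below 0.06 m and distance of thick_gauge from where it was at the start of the episode below 0.015 m); the robot touches nothing.
It fails at once if A bystander bottle is moved more than 30 mm or knocked over (distance of any of bottle0, bottle1, bottle2 from where it was at the start of the episode above 0.03 m or angle between any of bottle0, bottle1, bottle2's own z axis and vertical above 0.5 rad).
It also fails if it takes over 58 s, if anything falls off the work surface, if the arm or the gripper's body presses on something with over 40 N, if the wrist force passes 120 N, or if a joint passes its speed limit or range.

## Robot

A 6-joint arm with a two-finger parallel gripper is mounted at the origin on the work surface. World frame = base frame: x ahead of the robot, y to its left, z up, the work surface at z = 0. Lengths are in m, angles in rad, forces in N, time in s.
With the tool pointing down it reaches from about 0.35 to 0.975 m from the base axis. Payload 17.4 kg.
Tool frame: the origin (TCP) lies midway between the tips of the shut fingers; the grasp point (between the pads) lies 19 mm behind it; x points along the fingers, z is the direction in which the jaws open and shut, and the axes are right-handed (so a half turn about x gives the same grasp; the last joint's range is limited). The gripper opens to 85 mm and grips with 20 to 120 N. Pads are 22 mm wide; open, the fingers measure 114 mm over their backs; the gripper's body (76 mm by 85 mm) begins 54 mm behind the grasp point. The pads swing forward as they close: fully open they stand 13 mm farther back than shut.
Start: joints at [1.268, 0.116, 1.442, -0, 1.584, -0.038], TCP at [0.177, 0.651, 0.231] pointing down, gripper open.
Joint ranges: [-2.83, 2.83], [-0.83, 2.19], [0.07, 2.5], [-1.14, 4.28], [0.01, 3], [-2.97, 2.97]. Speed limits (rad/s): [1.89, 1.89, 2.22, 3.14, 3.14, 3.14].

## Interface

Orientations are given as a unit quaternion [w, x, y, z].
In Python, from bench import arm gives the robot as it stands.
- The arm moves only by the tool jog_arm, never from a script. Its argument "increments" is one flat list of numbers, 4 for each row, row after row: the shift along the tool's x, y, z in mm, then the turn about the tool's x in rad. In form: [dx, dy, dz, spin, dx, dy, dz, spin, ...]. A call has 1 to 10 rows; each row is the pose to reach, as a shift and turn from the pose commanded when the call began, along the tool's axes at that moment; what a row does not reach only later rows make up. A row lasts 1/12 s, in which the tool goes at most 41.7 mm and 7.16 degrees, less where a joint would pass 70% of its speed; a pose out of reach is approached as far as the arm can. A call with a gripper value outside its range is refused whole. "jaw" is the closure, from 0 (fully open) to 1 (shut), set as the call begins (left out, the last holds). The fingers move at their own pace and stop on an object; "grip_force" is the grip in N (left out, the last holds). Time passes only in rows, so rows that repeat a pose let the fingers close. It gives the time, the measured TCP pose, the force and the opening at its end, in the units of the state.
- arm.get_obs(): the state, without advancing time (a new reading comes with each control period).
- arm.snapshot(name): name is "scene" or "top"; returns a dict with "color" (480x640x3 uint8, blue, green, red), "camera_matrix" (3x3 intrinsics, pixels), "k1" (the pictures are not rectified: a ray, as slopes to the right and down, at radius r is drawn at 1 + k1 r^2 times it, then the intrinsics apply), "rvec" (rotation vector, rad) and "tvec" (3), from world to camera coordinates, as OpenCV has them. Camera axes: x right, y down, z forward; pixel columns grow to the right and rows downward; lengths in m; the calibration is good to about 2 mm. A picture is of the moment at which its call begins. There is no depth.
- arm.close_job(): hands the job in, once; it reports no verdict.
Trained networks look in a picture, given as the dict that the camera call returned (one of the last four; its "shot" number tells which), for a name from the list of things; names that differ only in an ending like _2 or _b are one class to them, and where a whole thing is asked for, a point or a joint stands for the part that bears it (a point fixed in the world has none). Each returns a list of dicts, best first, with "confidence" (0 to 1); they miss things now and then, are a little off and sometimes report something else, mostly with a low value. They report only what shows in the picture. A call takes as long as a camera call.
- arm.masks_of(thing, picture): "region" (480x640 bool, what is visible of it) and "rect" ([centre column, centre row, width, height] in pixels, round what is visible of it).
The state is a dict: "clock": time; "joints": joint angles; "dq": joint speeds; "joint_efforts": joint torques, N m; "tcp_pos": TCP position; "orientation": TCP orientation; "wrist_force": force on the tool from outside, world axes, zero at the start; "torque": the same for the moment, N m; "gripper_width": finger opening in m.
Only numpy, scipy, OpenCV 4.12 (cv2) and the standard library are available. Lean on these libraries where they do the work, as an engineer would, in place of code of your own. Each camera call takes 0.05 s, during which the arm holds its last target. There are 200 camera calls.

## Working session

There is one attempt and no reset: what is moved stays moved. The work goes in short steps, Python scripts to look and compute and a tool call to move; the robot and the scene stay as the last step left them, time stands still between calls to the robot, and variables do not carry over. Pictures are saved under pics/ and viewed, about 8 in all and at most 12, crops included, and the job is handed in when it is done.

Besides the shell and the picture viewer there is one more tool, called after "Call:" as a command line: name --argument value ..., lists and objects as JSON in quotes. jog_arm: Moves the arm, as the interface text tells. Its arguments: {"type":"object","properties":{"increments":{"type":"array","items":{"type":"number"}},"jaw":{"type":"number"},"grip_force":{"type":"number"}},"required":["increments"]}

```bash
ls; mkdir -p pics
cat > h.py <<'E'
import numpy as np, cv2
from scipy.spatial.transform import Rotation as R
from bench import arm
def ray(pic,uv):
    K=np.array(pic["camera_matrix"]);k=np.array([pic["k1"],0,0,0],float)
    p=cv2.undistortPoints(np.array(uv,float).reshape(-1,1,2),K,k).reshape(-1,2)
    Rm=cv2.Rodrigues(np.array(pic["rvec"],float))[0];t=np.array(pic["tvec"],float).ravel()
    d=np.c_[p,np.ones(len(p))]@Rm
    return -Rm.T@t,d
def at_z(pic,uv,z):
    c,d=ray(pic,uv); return c+d*((z-c[2])/d[:,2])[:,None]
def proj(pic,P):
    return cv2.projectPoints(np.array(P,float).reshape(-1,3),np.array(pic["rvec"],float),np.array(pic["tvec"],float),np.array(pic["camera_matrix"]),np.array([pic["k1"],0,0,0],float))[0].reshape(-1,2)
E
python3 - <<'E'
from h import *
np.set_printoptions(precision=4,suppress=True)
for n in("scene","top"):
    p=arm.snapshot(n); cv2.imwrite(f"pics/{n}1.png",p["color"])
    c,_=ray(p,[[320,240]]);print(n,c)
    for t in("gauge","thick_gauge","rack","track","jaw","tab","bottle0"):
        for m in arm.masks_of(t,p)[:3]:
            print(t,round(m["confidence"],2),np.round(m["rect"],1),at_z(p,[m["rect"][:2]],.1)[0])
print(arm.get_obs())
E
```

```text
pics
scene [1.0018 0.5516 1.048 ]
gauge 0.89 [393.2 287.6  36.6  37.5] [0.5501 0.1879 0.1   ]
thick_gauge 0.78 [442.4 272.9  31.5  34.8] [0.457  0.2192 0.1   ]
rack 0.89 [417.2 300.3 125.1  80.4] [0.5331 0.2338 0.1   ]
track 0.98 [275.8 187.7 108.3 102.2] [ 0.5852 -0.1302  0.1   ]
jaw 0.81 [278.6 176.7  68.4  76.2] [ 0.5639 -0.1507  0.1   ]
jaw 0.72 [391.8 290.2  33.3  37.5] [0.5557 0.1904 0.1   ]
tab 0.68 [278.8 173.1  62.   75.1] [ 0.558  -0.1585  0.1   ]
bottle0 0.91 [196.9 227.9  27.9  50. ] [ 0.7642 -0.1399  0.1   ]
bottle0 0.68 [244.4 299.2  28.9  45.6] [0.777 0.047 0.1  ]
bottle0 0.67 [226.6 268.5  27.9  47.4] [ 0.7677 -0.0267  0.1   ]
top [0.4133 0.0386 1.2924]
gauge 0.71 [241.2 269.1  29.9  30.8] [0.5559 0.1908 0.1   ]
thick_gauge 0.63 [222.4 317.6  27.8  27.1] [0.4621 0.2235 0.1   ]
rack 0.55 [234.4 294.9  83.  115.3] [0.5057 0.2022 0.1   ]
track 0.79 [435.7 284.2 118.2  87.9] [ 0.5313 -0.1863  0.1   ]
jaw 0.64 [439.4 279.7  66.8  62.6] [ 0.5401 -0.1936  0.1   ]
tab 0.8 [437.4 278.6  67.9  58.3] [ 0.5422 -0.1898  0.1   ]
tab 0.75 [434.4 283.9 119.9  82.7] [ 0.5318 -0.1838  0.1   ]
tab 0.51 [240.9 270.4  25.1  26.5] [0.5533 0.1913 0.1   ]
bottle0 0.87 [424.6 178.2  24.5  24.3] [ 0.7424 -0.1675  0.1   ]
bottle0 0.81 [366.6 177.4  27.   30.2] [ 0.7426 -0.0522  0.1   ]
bottle0 0.72 [328.6 172.   20.1  31.2] [0.7526 0.0235 0.1   ]
{'clock': 0.8, 'joints': array([ 1.2682,  0.116 ,  1.4416, -0.    ,  1.584 , -0.0378]), 'dq': array([-0.0001,  0.0005, -0.0005, -0.0006, -0.0016,  0.0003]), 'joint_efforts': array([  0.0012, -73.1708, -63.2606,  -0.0001,   0.001 ,   0.    ]), 'tcp_pos': array([0.1767, 0.6515, 0.2313]), 'orientation': array([ 0.5617, -0.4296,  0.5616,  0.4296]), 'wrist_force': array([-0.3904,  1.1819,  0.7512]), 'torque': array([ 0.0384, -0.0192, -0.0116]), 'gripper_width': 0.08560975299474001}
```

Run:
```python
import cv2
a=cv2.imread("pics/top1.png")[210:370,180:520]
cv2.imwrite("pics/t2.png",cv2.resize(a,None,fx=2.35,fy=2.35,interpolation=cv2.INTER_CUBIC))
a=cv2.imread("pics/scene1.png")[120:360,190:490]
cv2.imwrite("pics/s2.png",cv2.resize(a,None,fx=2.5,fy=2.5,interpolation=cv2.INTER_CUBIC))
```

```text
(no output)
```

View pics/t2.png

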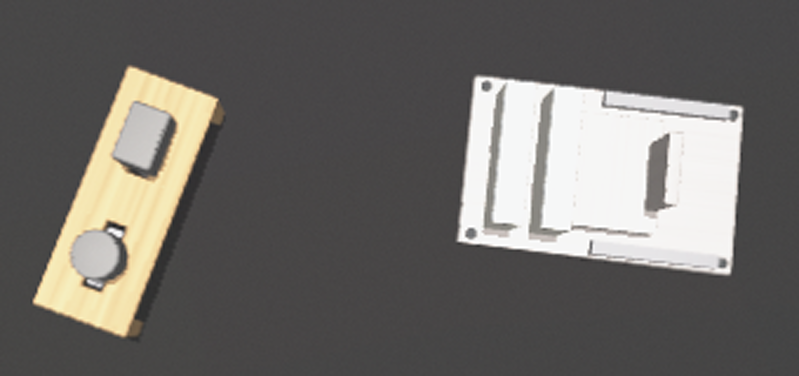

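View pics/s2.png

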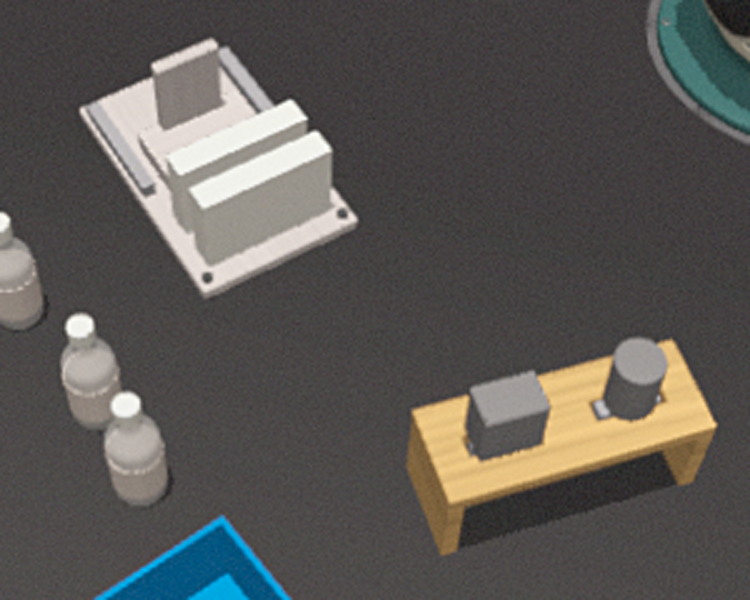

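The top view shows the rack with the thin rectangular gauge at its far (+x) slot, around pixel (241,270). The track lies on the right, with its base spanning columns 375–496 and rows 242–326. The scene view agrees: thin gauge near (393,287), jaw gap open, and three bottles on the +x side. Next I fit the poses from the corners.

```bash
cat > fit.py <<'E'
from h import *
from scipy.optimize import least_squares
np.set_printoptions(precision=4,suppress=True)
T=lambda l:[(180+a/2.35,210+b/2.35) for a,b in l]
S=lambda l:[(190+a/2.5,120+b/2.5) for a,b in l]
pics={n:arm.snapshot(n) for n in("scene","top")}
def fit(obs,x0):
    f=lambda x:np.concatenate([(proj(pics[n],np.array([[np.cos(x[2])*a-np.sin(x[2])*b+x[0],np.sin(x[2])*a+np.cos(x[2])*b+x[1],z] for a,b,z in P]))-np.array(uv)).ravel() for n,P,uv in obs])
    s=least_squares(f,x0,loss="soft_l1"); print(s.x,np.round(f(s.x).reshape(-1,2),1).tolist()); return s.x
q=lambda a,b,z,l:[(*s,z) for s in l]
tr=fit([("top",[(.075,.045,.012),(.075,-.195,.012),(-.075,-.195,.012),(-.075,.045,.012)],T([(475,75),(743,106),(731,273),(459,241)])),
 ("scene",[(.075,-.195,.012),(.075,.045,.012),(-.075,.045,.012)],S([(80,112),(207,292),(357,218)]))],[.53,-.15,0])
ra=fit([("top",[(-.105,.04,.085),(.105,.04,.085),(.105,-.04,.085)],T([(34,304),(128,66),(218,98)])),
 ("scene",[(.105,-.04,.085),(.105,.04,.085),(-.105,.04,.085),(-.105,-.04,.085)],S([(413,408),(452,500),(716,425),(670,342)]))],[.5,.2,0])
ga=fit([("top",[(.025,.017,.14),(.025,-.017,.14),(-.025,-.017,.14),(-.025,.017,.14)],T([(135,100),(172,112),(152,168),(114,155)])),
 ("scene",[(.025,-.017,.14),(-.025,-.017,.14),(-.025,.017,.14),(.025,.017,.14)],S([(470,388),(535,374),(549,406),(483,423)]))],[.55,.19,0])
def w(p,a,b,z): return [np.cos(p[2])*a-np.sin(p[2])*b+p[0],np.sin(p[2])*a+np.cos(p[2])*b+p[1],z]
print("slot",w(ra,.05,0,.085))
for n,(ox,oy,sc,W,H) in {"top":(180,210,5,320,130),"scene":(190,120,3,300,240)}.items():
    im=pics[n]["color"][oy:oy+H,ox:ox+W]; im=cv2.resize(im,None,fx=sc,fy=sc,interpolation=cv2.INTER_CUBIC)
    def rect(p,x0,x1,y0,y1,z,col):
        P=(proj(pics[n],[w(p,*s,z) for s in((x0,y0),(x1,y0),(x1,y1),(x0,y1))])-[ox-.5,oy-.5])*sc-.5
        cv2.polylines(im,[np.int32(P*16)],True,col,1,cv2.LINE_AA,4)
    rect(tr,-.075,.075,-.195,.045,.012,(0,0,255)); rect(tr,-.06,.06,0,.025,.092,(0,0,255))
    g=.0155
    rect(tr,-.06,.06,-g-.025,-g,.092,(0,160,0)); rect(tr,-.03,.03,-g-.107,-g-.095,.110,(0,160,0))
    rect(ra,-.105,.105,-.04,.04,.085,(0,0,255)); rect(ga,-.025,.025,-.017,.017,.14,(0,0,255))
    if n=="top": cv2.imwrite("pics/o_t.png",im[:, -800:][100:]); cv2.imwrite("pics/o_g.png",im[:,:500])
    else: cv2.imwrite("pics/o_s.png",im[:600,:800])
E
python3 fit.py
```

```text
[ 0.5488 -0.128  -0.1006] [[-0.5, -0.2], [-0.3, -0.5], [-0.2, 0.3], [-0.8, 0.4], [-0.9, -1.8], [-0.9, -0.5], [0.4, -0.4]]
[ 0.5073  0.2057 -0.3431] [[-0.6, -0.6], [-0.0, -0.2], [-0.5, 0.1], [-0.1, -0.0], [-0.7, 0.2], [0.1, -0.8], [0.6, -2.0]]
[ 0.5557  0.1881 -0.3528] [[-0.8, -1.5], [0.2, -0.2], [-1.3, 0.8], [-2.0, -0.2], [-1.4, -2.0], [-0.9, -3.3], [0.6, -0.4], [0.1, 0.1]]
slot [np.float64(0.5543692087783139), np.float64(0.18885699233589276), 0.085]
```

View pics/o_t.png

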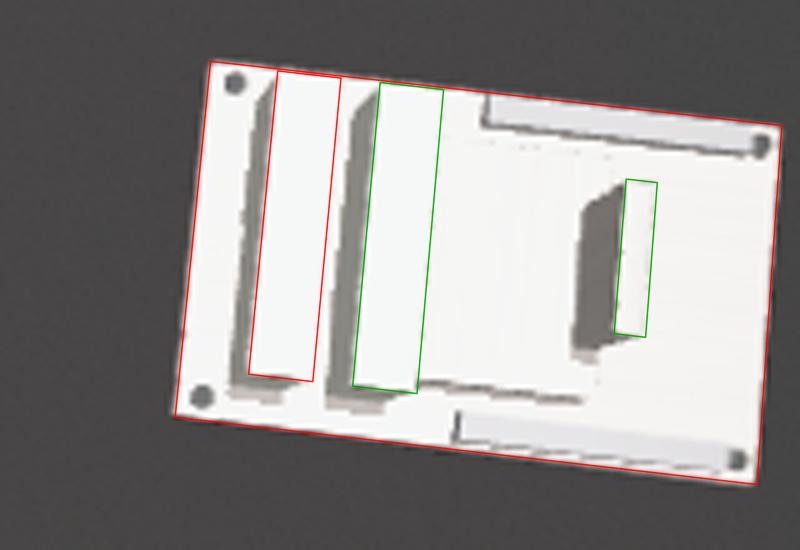

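View pics/o_s.png

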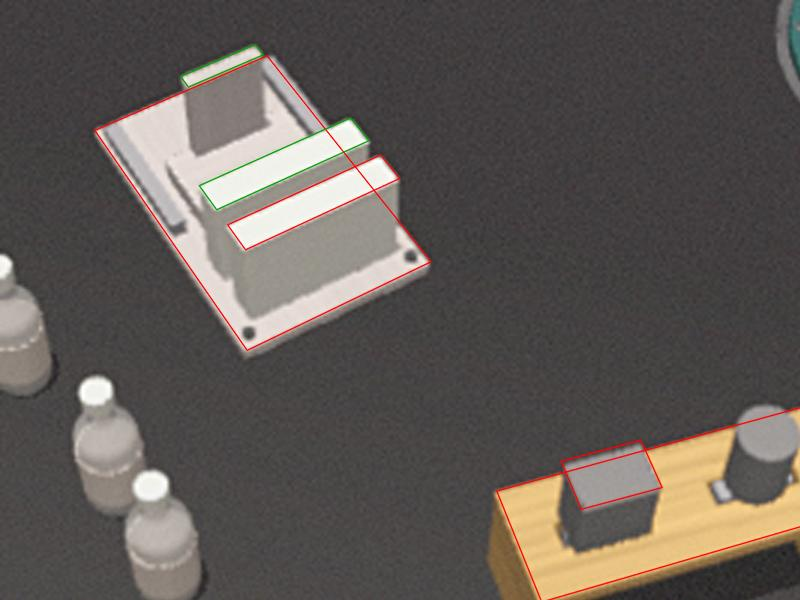

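Run:
```python
import cv2,numpy as np
a=cv2.imread("pics/top1.png")[245:295,215:270];b=cv2.imread("pics/scene1.png")[260:315,365:425]
f=lambda i:cv2.resize(i,(390,390),interpolation=cv2.INTER_NEAREST)
print(a.shape,b.shape)
cv2.imwrite("pics/g2.png",np.hstack([f(a),f(b)]))
```

```text
(50, 55, 3) (55, 60, 3)
```

View pics/g2.png

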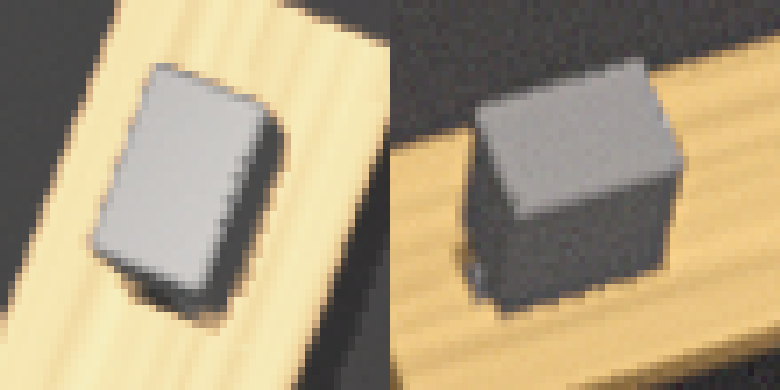

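```bash
cat > fit2.py <<'E'
import io,contextlib
with contextlib.redirect_stdout(io.StringIO()):
    from fit import *
t=np.array([(152,63),(268,105),(202,290),(93,248)])/[7.09,7.8]+[214.5,244.5]
s=np.array([(88,104),(250,60),(293,163),(128,214)])/[6.5,7.09]+[364.5,259.5]
ot=("top",[(.025,.017,.14),(.025,-.017,.14),(-.025,-.017,.14),(-.025,.017,.14)],t)
os=("scene",[(.025,-.017,.14),(-.025,-.017,.14),(-.025,.017,.14),(.025,.017,.14)],s)
for o in([ot],[os],[ot,os]): ga=fit(o,[.55,.19,-.34])
o=arm.get_obs(); print(R.from_quat(o["orientation"],scalar_first=True).as_matrix())
E
python3 fit2.py
```

```text
[ 0.5548  0.1887 -0.3253] [[-0.1, -0.9], [0.5, -0.4], [0.5, 0.9], [-1.3, 0.3]]
[ 0.5563  0.1897 -0.3466] [[-1.1, -0.1], [0.5, -1.0], [1.1, 0.3], [-0.4, 0.5]]
[ 0.5555  0.1892 -0.3351] [[-0.2, -1.3], [0.4, -0.6], [0.1, 0.6], [-1.6, -0.2], [-1.0, -0.3], [0.4, -1.5], [1.2, -0.3], [-0.1, 0.2]]
[[ 0.     -0.9651  0.2617]
 [-0.0001  0.2617  0.9651]
 [-1.     -0.     -0.0001]]
```

Call:
jog_arm --increments '[0,-243,-173,0.075,0,-243,-173,0.075,0,-243,-173,0.075,0,-243,-173,0.075,0,-243,-173,0.075,0,-243,-173,0.075,0,-243,-173,0.075,0,-243,-173,0.075,0,-243,-173,0.075,0,-243,-173,0.075]' --jaw 0

```text
clock: 1.83
tcp_pos: [0.366, 0.4209, 0.2315]
orientation: [0.578, -0.408, 0.577, 0.408]
wrist_force: [-0.3, 1.0, -0.1]
gripper_width: 0.0852
```

```bash
cat > go.py <<'E'
import sys
from h import *
np.set_printoptions(precision=4,suppress=True)
# usage: go.py x y z yaw_of_tool_z
x,y,z,a=map(float,sys.argv[1:5]); o=arm.get_obs()
M=R.from_quat(o["orientation"],scalar_first=True).as_matrix()
print(o["clock"],o["tcp_pos"],"ang",np.arctan2(M[1,2],M[0,2]),"tilt",np.arccos(-M[2,0]),"F",o["wrist_force"],"w",o["gripper_width"],o["joints"])
print("shift mm",1e3*M.T@(np.array([x,y,z])-o["tcp_pos"]),"spin",np.arctan2(M[1,2],M[0,2])-a)
E
python3 go.py .5555 .1892 .170 1.231
```

```text
1.8333 [0.366  0.4209 0.2315] ang 1.229857531661565 tilt 0.00044148693156159695 F [-0.2974  0.986  -0.0889] w 0.0852455799727735 [ 0.8092 -0.1405  1.6956  0.0003  1.5862 -0.4207]
shift mm [  61.3662 -256.0796 -155.0538] spin -0.0011424683384351209
```

Call:
jog_arm --increments '[0,-256,-155,0,0,-256,-155,0,0,-256,-155,0,0,-256,-155,0,0,-256,-155,0,0,-256,-155,0,0,-256,-155,0,0,-256,-155,0,61,-256,-155,0,61,-256,-155,0]'

```text
clock: 2.67
tcp_pos: [0.5554, 0.1901, 0.1673]
orientation: [0.577, -0.408, 0.578, 0.409]
wrist_force: [-0.7, 0.6, -1.5]
gripper_width: 0.0853
```

```bash
python3 go.py .5555 .1892 .098 1.231
python3 - <<'E'
from h import *
out=[]
for n,(x,y) in {"top":(180,210),"scene":(320,200)}.items():
    p=arm.snapshot(n); out.append(cv2.resize(p["color"][y:y+140,x:x+140],(390,390),interpolation=cv2.INTER_CUBIC))
cv2.imwrite("pics/a1.png",np.hstack(out))
E
```

```text
2.6667 [0.5554 0.1901 0.1673] ang 1.2310267107252422 tilt 0.0015580196262765978 F [-0.6955  0.6055 -1.5135] w 0.08534344074528612 [ 0.2862 -0.0499  1.7155  0.0003  1.4776 -0.9449]
shift mm [69.3239 -0.5368 -0.7537] spin 2.6710725242073963e-05
```

View pics/a1.png

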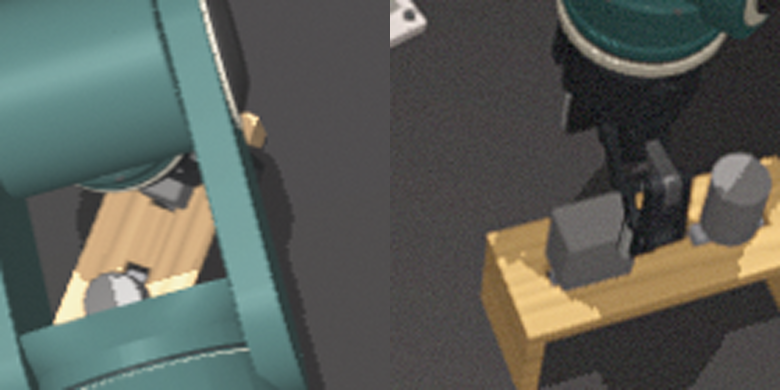

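Run:
```python
from h import *
p=arm.snapshot("scene"); d=np.array([np.cos(1.231),np.sin(1.231),0]);c=np.array([.5554,.1901,0])
for z in(.165,.18):
  for s in(-.05,.05): print(s,z,proj(p,[c+s*d+[0,0,z]]))
for t in("gauge","thick_gauge"):
  for m in arm.masks_of(t,p)[:2]: print(t,m["confidence"],np.round(m["rect"],1))
print(proj(p,[[.5555,.1892,.14],[.5555,.1892,.085]]))
```

```text
-0.05 0.165 [[385.2775082  247.55934508]]
0.05 0.165 [[406.85706872 294.84226002]]
-0.05 0.18 [[386.10593663 242.64957869]]
0.05 0.18 [[408.01207039 290.27327622]]
gauge 0.74 [390.9 288.   34.   34.7]
thick_gauge 0.86 [442.5 272.6  28.4  36.7]
[[393.86146151 277.99116139]
 [390.56618352 293.86861482]]
```

Run:
```python
from h import *
p=arm.snapshot("scene"); o=arm.get_obs(); print(o["tcp_pos"],o["dq"])
sc=6;ox,oy=345,220
im=cv2.resize(p["color"][oy:oy+100,ox:ox+130],None,fx=sc,fy=sc,interpolation=cv2.INTER_CUBIC)
M=R.from_quat(o["orientation"],scalar_first=True).as_matrix();c=o["tcp_pos"]
def dot(P,col): 
    q=(proj(p,[P])[0]-[ox-.5,oy-.5])*sc; cv2.circle(im,tuple(int(v) for v in q),4,col,-1)
dot(c,(0,0,255))
for s in(-1,1):
  for b in(-.011,.011):
    for zz in (.0425,.057): dot(c+M@[-.013,b,s*zz],(0,255,255) if s<0 else (0,255,0))
for a in(-.025,.025):
  for b in(-.017,.017): dot([.5555+a*np.cos(.34)+b*np.sin(.34),.1892-a*np.sin(.34)+b*np.cos(.34),.14],(255,0,255))
cv2.imwrite("pics/a2.png",im)
```

```text
[0.55607657 0.19052554 0.17244338] [-7.43064850e-03 -6.23565484e-03  2.76239959e-03 -1.21756056e-03
 -4.56258351e-03 -7.97337481e-05]
```

View pics/a2.png

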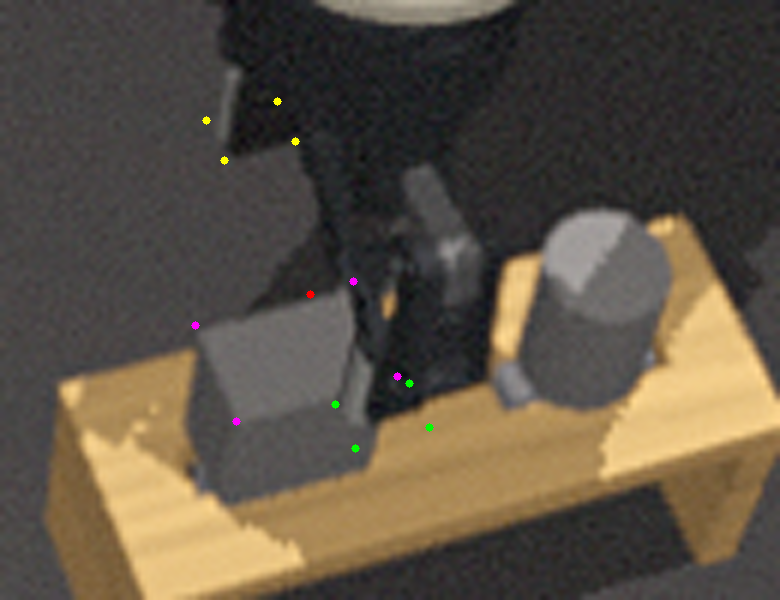

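The view shows both fingers straddling the gauge at the expected places. The near finger looks a few mm off toward −x, which is well within the grasp tolerance. I'll descend.

Call:
jog_arm --increments '[10,-0.5,-1,0,20,-0.5,-1,0,30,-0.5,-1,0,40,-0.5,-1,0,50,-0.5,-1,0,60,-0.5,-1,0,68,-0.5,-1,0,75,-0.5,-1,0,75,-0.5,-1,0,75,-0.5,-1,0]'

```text
clock: 3.8
tcp_pos: [0.5557, 0.1883, 0.0951]
orientation: [0.577, -0.408, 0.577, 0.408]
wrist_force: [-0.1, 0.3, 1.2]
gripper_width: 0.0851
```

```bash
python3 go.py .5555 .1892 .098 1.231
```

```text
3.8 [0.5557 0.1883 0.0951] ang 1.230999155339173 tilt 0.0004321236717381087 F [-0.0914  0.2565  1.1736] w 0.08506874920893824 [ 0.2833 -0.0045  1.7915 -0.      1.3551 -0.9477]
shift mm [-2.9269  0.4881  0.7497] spin -8.446608270595846e-07
```

Call:
jog_arm --increments '[-2,0,0,0,-2,0,0,0,-2,0,0,0,-2,0,0,0,-2,0,0,0,-2,0,0,0,-2,0,0,0,-2,0,0,0,-2,0,0,0,-2,0,0,0]' --jaw 1 --grip_force 50

```text
clock: 4.63
tcp_pos: [0.5559, 0.1884, 0.0978]
orientation: [0.578, -0.408, 0.577, 0.408]
wrist_force: [-0.9, 0.8, 5.8]
gripper_width: 0.0335
```

Call:
jog_arm --increments '[0,0,0,0,0,0,0,0,-10,0,0,0,-30,0,0,0,-50,0,0,0,-70,0,0,0,-90,0,0,0,-115,0,0,0,-115,0,0,0,-115,0,0,0]'

```text
clock: 5.47
tcp_pos: [0.5561, 0.1884, 0.2136]
orientation: [0.578, -0.408, 0.577, 0.408]
wrist_force: [0.4, -0.3, -4.4]
gripper_width: 0.0338
```

```bash
python3 go.py .5480 -.1357 .212 1.470
python3 - <<'E'
from h import *
p=arm.snapshot("scene"); cv2.imwrite("pics/b1.png",cv2.resize(p["color"][170:330,330:530],None,fx=3.5,fy=3.5,interpolation=cv2.INTER_CUBIC))
E
```

```text
5.4667 [0.5561 0.1884 0.2136] ang 1.2309974612180612 tilt 0.001963773665629474 F [ 0.4334 -0.2607 -4.4485] w 0.03382138310152472 [ 0.2832 -0.0712  1.6604 -0.      1.5504 -0.9477]
shift mm [   1.4511 -100.4189 -308.2592] spin -0.23900253878193878
```

View pics/b1.png

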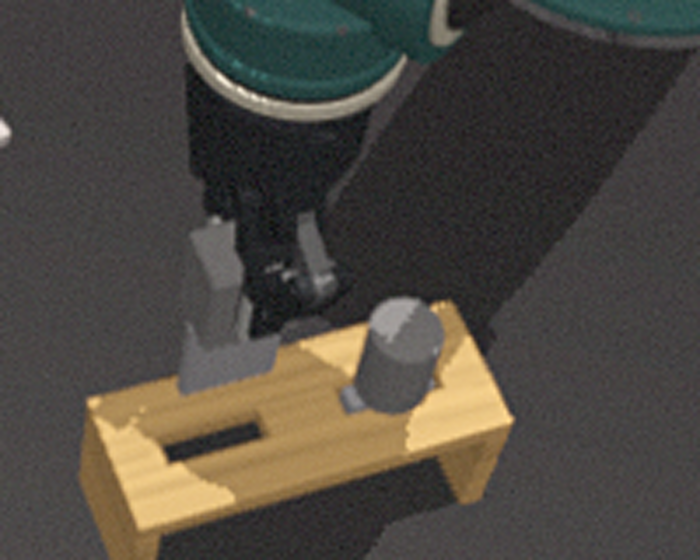

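Run:
```python
from h import *
np.set_printoptions(precision=4,suppress=True)
p=arm.snapshot("scene"); o=arm.get_obs();M=R.from_quat(o["orientation"],scalar_first=True).as_matrix()
P=at_z(p,[[382.3-.4,282.3-.4],[408.3-.4,276.6-.4]],.1408); m=P.mean(0); d=P[0]-P[1]
print(P,m,np.linalg.norm(d),np.arctan2(d[1],d[0]),"rel tool mm",1e3*M.T@(m-o["tcp_pos"]))
for m in arm.masks_of("gauge",p)[:2]: print(m["confidence"],m["rect"])
```

```text
[[0.5777 0.183  0.1408]
 [0.5338 0.2016 0.1408]] [0.5558 0.1923 0.1408] 0.04768763498467397 -0.40212508678957437 rel tool mm [70.3886  0.9132  4.0609]
0.74 [393.6, 259.8, 31.5, 54.0]
0.46 [245.6, 298.3, 26.2, 42.2]
```

Call:
jog_arm --increments '[0,-10,-31,-0.03,0,-20,-62,-0.06,0,-32,-98,-0.09,0,-44,-135,-0.12,0,-56,-172,-0.15,0,-68,-209,-0.18,0,-80,-246,-0.21,0,-90,-277,-0.23,0,-100.4,-308.3,-0.239,0,-100.4,-308.3,-0.239]'

```text
clock: 6.45
tcp_pos: [0.5468, -0.1404, 0.2108]
orientation: [0.524, -0.473, 0.526, 0.474]
wrist_force: [0.7, 0.4, -3.8]
gripper_width: 0.0338
```

Call:
jog_arm --increments '[10,0,0,0,20,0,0,0,30,0,0,0,40,0,0,0,40,0,0,0,40,0,0,0]'

```text
clock: 6.95
tcp_pos: [0.5474, -0.135, 0.1713]
orientation: [0.524, -0.474, 0.525, 0.475]
wrist_force: [-0.5, -0.8, -2.0]
gripper_width: 0.0336
```

```bash
python3 go.py .5480 -.1357 .170 1.470
python3 - <<'E'
from h import *
o=arm.get_obs();M=R.from_quat(o["orientation"],scalar_first=True).as_matrix();c=o["tcp_pos"]
ims=[]
for n,(ox,oy) in {"scene":(225,130),"top":(375,225)}.items():
    p=arm.snapshot(n); sc=7
    im=cv2.resize(p["color"][oy:oy+80,ox:ox+110] if n=="scene" else p["color"][oy:oy+100,ox:ox+110],None,fx=sc,fy=sc,interpolation=cv2.INTER_CUBIC)
    cv2.imwrite(f"pics/c_{n}.png",im)
E
```

```text
6.95 [ 0.5474 -0.135   0.1713] ang 1.471037150494602 tilt 0.0015067380766718172 F [-0.4923 -0.8311 -2.0113] w 0.0336468686905587 [-0.287  -0.1034  1.7592  0.      1.4872 -1.7581]
shift mm [ 1.343  -0.6324 -0.6339] spin 0.0010371504946020682
```

View pics/c_scene.png

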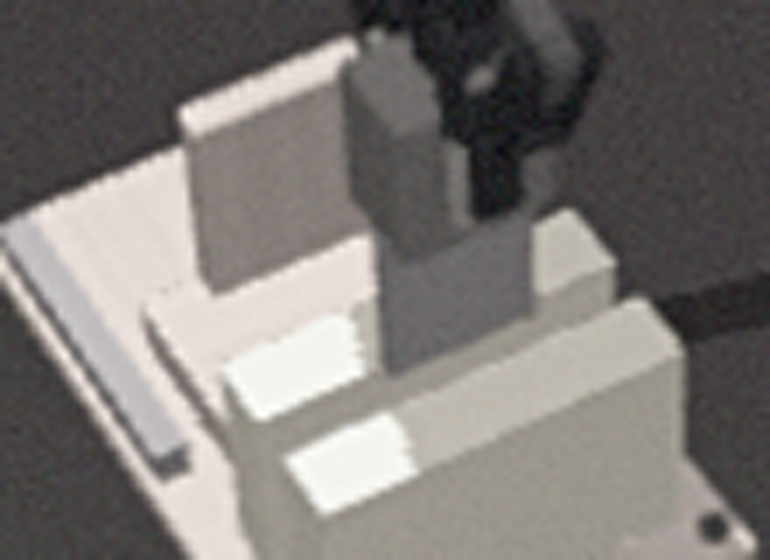

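Run:
```python
from h import *
np.set_printoptions(precision=4,suppress=True)
p=arm.snapshot("scene");o=arm.get_obs();print(o["tcp_pos"])
f=lambda l,z:at_z(p,np.array(l)/7.+[224.57,129.57],z)
t=np.array([.5488,-.128]);a=-.1006;Rm=np.array([[np.cos(a),-np.sin(a)],[np.sin(a),np.cos(a)]])
for nm,l,z in(("blade",[(387,375),(532,318)],.0985),("fixed",[(288,458),(640,297)],.092),("fixedfront",[(322,516),(684,350)],.092),("jaw",[(262,420),(615,262)],.092)):
    print(nm,1e3*((f(l,z)[:,:2]-t)@Rm))
print("tcp",1e3*((o["tcp_pos"][:2]-t)@Rm))
```

```text
[ 0.5479 -0.1356  0.1729]
blade [[ 22.977   -5.8879]
 [-23.9181  -2.9202]]
fixed [[ 60.0982   1.5562]
 [-58.1238   1.5553]]
fixedfront [[ 62.0059  25.3067]
 [-58.4123  25.835 ]]
jaw [[ 59.7482 -14.8512]
 [-58.9676 -14.1288]]
tcp [-0.0926 -7.6178]
```

View pics/c_top.png

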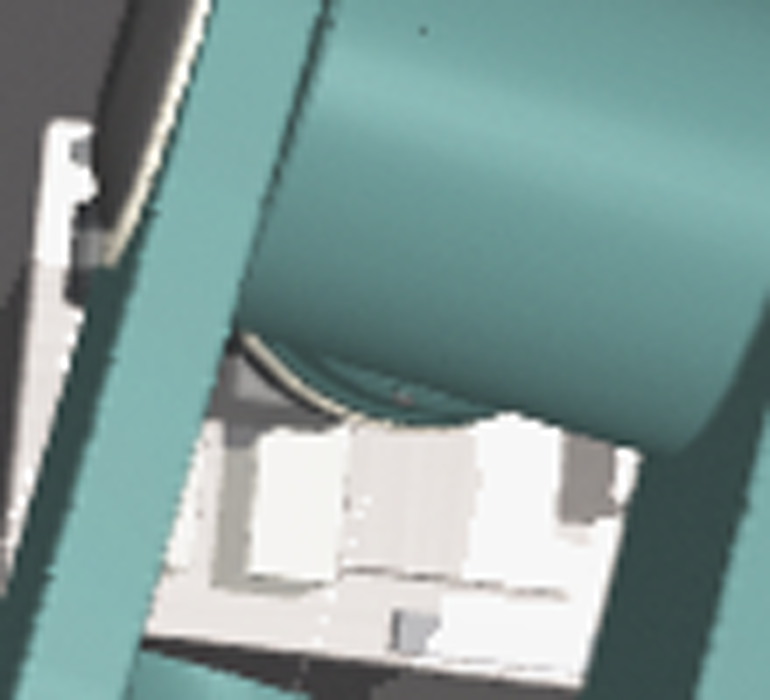

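Call:
jog_arm --increments '[0,0,0.7,0,5,0,0.7,0,10,0,0.7,0,15,0,0.7,0,20,0,0.7,0,20,0,0.7,0]'

```text
clock: 7.6
tcp_pos: [0.5472, -0.135, 0.1507]
orientation: [0.524, -0.474, 0.525, 0.475]
wrist_force: [0.1, -0.2, -2.6]
gripper_width: 0.0333
```

```bash
python3 go.py .5480 -.1352 .1048 1.471
```

```text
7.6 [ 0.5472 -0.135   0.1507] ang 1.4699376590822733 tilt 0.0018233202757694702 F [ 0.0979 -0.2177 -2.593 ] w 0.033336908693850295 [-0.2871 -0.0927  1.7832 -0.      1.4529 -1.757 ]
shift mm [45.9422 -0.8669 -0.1368] spin -0.001062340917726834
```

Call:
jog_arm --increments '[6,0,0,0,12,0,0,0,18,0,0,0,24,0,0,0,30,0,0,0,36,0,0,0,41,0,0,0,41,0,0,0]'

```text
clock: 8.27
tcp_pos: [0.5473, -0.1349, 0.1099]
orientation: [0.524, -0.474, 0.525, 0.475]
wrist_force: [-0.6, -1.1, -4.0]
gripper_width: 0.0337
```

```bash
python3 go.py .5480 -.1352 .1048 1.471
```

```text
8.2667 [ 0.5473 -0.1349  0.1099] ang 1.4700301410584107 tilt 0.0015825522021203613 F [-0.6491 -1.0939 -4.0293] w 0.03372412321698102 [-0.287  -0.0661  1.8262  0.      1.3831 -1.7571]
shift mm [ 5.1377 -0.7484 -0.1823] spin -0.0009698589415894077
```

Call:
jog_arm --increments '[1,0,0,0,2,0,0,0,3,0,0,0,4,0,0,0,4,0,0,0,4,0,0,0]'

```text
clock: 8.77
tcp_pos: [0.5478, -0.1351, 0.1074]
orientation: [0.525, -0.474, 0.525, 0.474]
wrist_force: [-1.2, 0.0, -3.3]
gripper_width: 0.0331
```

Call:
jog_arm --increments '[0.5,0,0,0,1,0,0,0,1,0,0,0]'

```text
clock: 9.02
tcp_pos: [0.5477, -0.1351, 0.1062]
orientation: [0.525, -0.474, 0.525, 0.474]
wrist_force: [-1.0, -0.5, -2.9]
gripper_width: 0.0335
```

Call:
jog_arm --increments '[0.5,0,0,0,1,0,0,0,1,0,0,0]'

```text
clock: 9.27
tcp_pos: [0.5477, -0.1351, 0.1052]
orientation: [0.525, -0.474, 0.525, 0.474]
wrist_force: [-0.4, -0.2, -2.5]
gripper_width: 0.0338
```

Call:
jog_arm --increments '[0.5,0,0,0,1,0,0,0,1,0,0,0]'

```text
clock: 9.52
tcp_pos: [0.5478, -0.1351, 0.1048]
orientation: [0.525, -0.474, 0.525, 0.474]
wrist_force: [-3.6, 1.7, 3.7]
gripper_width: 0.0327
```

Call:
jog_arm --increments '[0,0,0,0,0,0,0,0,0,0,0,0,0,0,0,0,0,0,0,0,0,0,0,0,0,0,0,0,0,0,0,0]' --jaw 0

```text
clock: 10.18
tcp_pos: [0.5477, -0.1351, 0.1043]
orientation: [0.525, -0.474, 0.525, 0.474]
wrist_force: [-0.1, -0.7, -1.0]
gripper_width: 0.0855
```

Call:
jog_arm --increments '[-10,0,0,0,-20,0,0,0,-40,0,0,0,-65,0,0,0,-95,0,0,0,-105,0,0,0,-105,0,0,0]'

```text
clock: 10.77
tcp_pos: [0.5488, -0.1354, 0.2138]
orientation: [0.526, -0.476, 0.524, 0.472]
wrist_force: [0.2, -0.5, 0.5]
gripper_width: 0.0851
```

```bash
python3 go.py .5340 -.2745 .20 1.471;  python3 - <<'E'
from h import *
p=arm.snapshot("scene")
cv2.imwrite("pics/d1.png",cv2.resize(p["color"][120:240,210:340],None,fx=5,fy=5,interpolation=cv2.INTER_CUBIC))
E
```

```text
10.7667 [ 0.5488 -0.1354  0.2138] ang 1.4699709579990174 tilt 0.005672565937525815 F [ 0.2254 -0.4832  0.5375] w 0.0850520994181251 [-0.287  -0.1222  1.7075 -0.      1.5506 -1.757 ]
shift mm [  13.9347    0.7655 -139.8588] spin -0.0010290420009826384
```

View pics/d1.png

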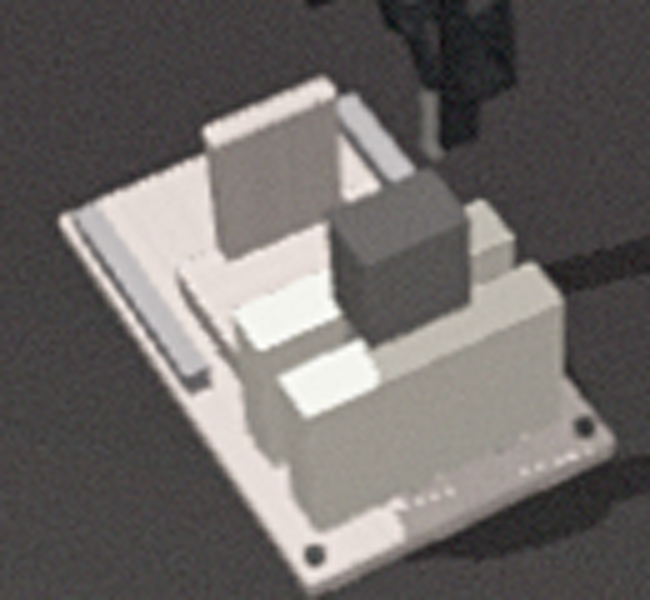

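Pixels (330–470, 170–345) of that crop show the gauge seated upright on the plates and released. Next I shut the fingers and go behind the tab.

Call:
jog_arm --increments '[0,0.7,-35,0,0,0.7,-70,0,0,0.7,-105,0,0,0.7,-140,0,0,0.7,-158,0,0,0.7,-158,0,0,0.7,-158,0,0,0.7,-158,0]' --jaw 1

```text
clock: 11.48
tcp_pos: [0.531, -0.2916, 0.2085]
orientation: [0.525, -0.474, 0.525, 0.475]
wrist_force: [0.0, -0.1, 0.1]
gripper_width: -0.0001
```

Call:
jog_arm --increments '[25,0,0,0,50,0,0,0,75,0,0,0,95,0,0,0,115,0,0,0,130,0,0,0,138,0,0,0,138,0,0,0,138,0,0,0]'

```text
clock: 12.23
tcp_pos: [0.5314, -0.2916, 0.0717]
orientation: [0.524, -0.474, 0.524, 0.474]
wrist_force: [0.6, 0.5, 0.1]
gripper_width: -0.0001
```

```bash
cat > tf.py <<'E'
from h import *
np.set_printoptions(precision=2,suppress=True)
o=arm.get_obs();t=np.array([.5488,-.128]);a=-.1006;Rm=np.array([[np.cos(a),-np.sin(a)],[np.sin(a),np.cos(a)]])
print(o["clock"],"track mm",1e3*((o["tcp_pos"][:2]-t)@Rm),o["tcp_pos"][2],"F track",o["wrist_force"][:2]@Rm,o["wrist_force"][2],o["gripper_width"])
E
python3 tf.py
```

```text
12.2333 track mm [  -0.88 -164.55] 0.07171373622228974 F track [0.56 0.54] 0.05758948329714969 -0.00010255270886768196
```

Call:
jog_arm --increments '[0,0,5,0,0,0,10,0,0,0,15,0,0,0,20,0,0,0,20,0]'

```text
clock: 12.65
tcp_pos: [0.5334, -0.2714, 0.0717]
orientation: [0.524, -0.475, 0.524, 0.474]
wrist_force: [0.2, -0.2, -0.4]
gripper_width: -0.0002
```

Call:
jog_arm --increments '[0,0,1,0,0,0,2,0,0,0,3,0,0,0,4,0,0,0,4,0]'

```text
clock: 13.07
tcp_pos: [0.5335, -0.2683, 0.0713]
orientation: [0.525, -0.474, 0.525, 0.474]
wrist_force: [0.2, 0.2, -0.3]
gripper_width: 0.0
```

Call:
jog_arm --increments '[0,0,1,0,0,0,2,0,0,0,3,0,0,0,3,0]'

```text
clock: 13.4
tcp_pos: [0.5339, -0.2654, 0.0714]
orientation: [0.524, -0.474, 0.525, 0.474]
wrist_force: [-0.6, -0.7, 0.5]
gripper_width: -0.0
```

```bash
python3 tf.py
```

```text
13.4 track mm [  -1.06 -138.2 ] 0.07139887191161555 F track [-0.5  -0.78] 0.49535995547284484 -3.339847610374304e-05
```

Call:
jog_arm --increments '[0,0,1,0,0,0,2,0,0,0,3,0,0,0,3,0]'

```text
clock: 13.73
tcp_pos: [0.5342, -0.2624, 0.0715]
orientation: [0.525, -0.474, 0.525, 0.474]
wrist_force: [-0.6, -2.2, 2.1]
gripper_width: 0.0001
```

Call:
jog_arm --increments '[0,0,1,0,0,0,2,0,0,0,2,0,0,0,2,0]'

```text
clock: 14.07
tcp_pos: [0.5344, -0.2603, 0.0714]
orientation: [0.525, -0.474, 0.524, 0.474]
wrist_force: [-0.6, -2.4, 2.4]
gripper_width: -0.0002
```

Call:
jog_arm --increments '[0,0,1,0,0,0,2,0,0,0,2,0,0,0,2,0]'

```text
clock: 14.4
tcp_pos: [0.5346, -0.2583, 0.0714]
orientation: [0.525, -0.474, 0.524, 0.474]
wrist_force: [-0.5, -2.3, 3.7]
gripper_width: -0.0
```

Call:
jog_arm --increments '[0,0,0.5,0,0,0,1,0,0,0,1.5,0,0,0,1.5,0]'

```text
clock: 14.73
tcp_pos: [0.5347, -0.2573, 0.0715]
orientation: [0.524, -0.474, 0.525, 0.474]
wrist_force: [0.4, -7.2, 2.6]
gripper_width: -0.0002
```

Call:
jog_arm --increments '[0,0,0.5,0,0,0,1,0,0,0,1,0,0,0,1,0]'

```text
clock: 15.07
tcp_pos: [0.5348, -0.2567, 0.0717]
orientation: [0.524, -0.475, 0.525, 0.474]
wrist_force: [-1.5, -10.6, 4.8]
gripper_width: 0.0003
```

Call:
jog_arm --increments '[0,0,0.5,0,0,0,1,0,0,0,1,0,0,0,1,0]'

```text
clock: 15.4
tcp_pos: [0.5349, -0.2563, 0.0719]
orientation: [0.524, -0.475, 0.525, 0.473]
wrist_force: [-2.5, -15.0, 3.9]
gripper_width: 0.0001
```

Call:
jog_arm --increments '[0,0,-4,0,0,0,-10,0,0,0,-20,0,0,0,-32,0,0,0,-32,0]'

```text
clock: 15.82
tcp_pos: [0.5313, -0.2887, 0.071]
orientation: [0.525, -0.474, 0.525, 0.474]
wrist_force: [0.2, -0.5, 0.0]
gripper_width: 0.0002
```

Call:
jog_arm --increments '[-25,0,0,0,-60,0,0,0,-100,0,0,0,-140,0,0,0,-140,0,-40,0,-140,0,-80,0,-140,0,-80,0,-140,0,-80,0]'

```text
clock: 16.48
tcp_pos: [0.523, -0.368, 0.2106]
orientation: [0.525, -0.473, 0.525, 0.474]
wrist_force: [0.1, 0.8, -0.7]
gripper_width: -0.0
```

```bash
python3 tf.py
python3 - <<'E'
from h import *
p=arm.snapshot("scene"); t=np.array([.5488,-.128]);a=-.1006
sc=6;ox,oy=210,125
im=cv2.resize(p["color"][oy:oy+100,ox:ox+130],None,fx=sc,fy=sc,interpolation=cv2.INTER_CUBIC)
def rect(x0,x1,y0,y1,z,col):
    P=[[t[0]+np.cos(a)*x-np.sin(a)*y,t[1]+np.sin(a)*x+np.cos(a)*y,z] for x,y in((x0,y0),(x1,y0),(x1,y1),(x0,y1))]
    cv2.polylines(im,[np.int32(((proj(p,P)-[ox-.5,oy-.5])*sc-.5)*16)],True,col,1,cv2.LINE_AA,4)
rect(-.06,.06,0,.025,.092,(0,0,255)); g=.008
rect(-.06,.06,-g-.025,-g,.092,(0,160,0)); rect(-.03,.03,-g-.107,-g-.095,.110,(0,160,0))
rect(-.025,.025,-g/2-.017,-g/2+.017,.147,(255,0,255))
cv2.imwrite("pics/e1.png",im)
E
```

```text
16.4833 track mm [  -1.55 -241.36] 0.2106162522276949 F track [0.05 0.83] -0.7111019276155573 -1.225838394084583e-05
```

View pics/e1.png

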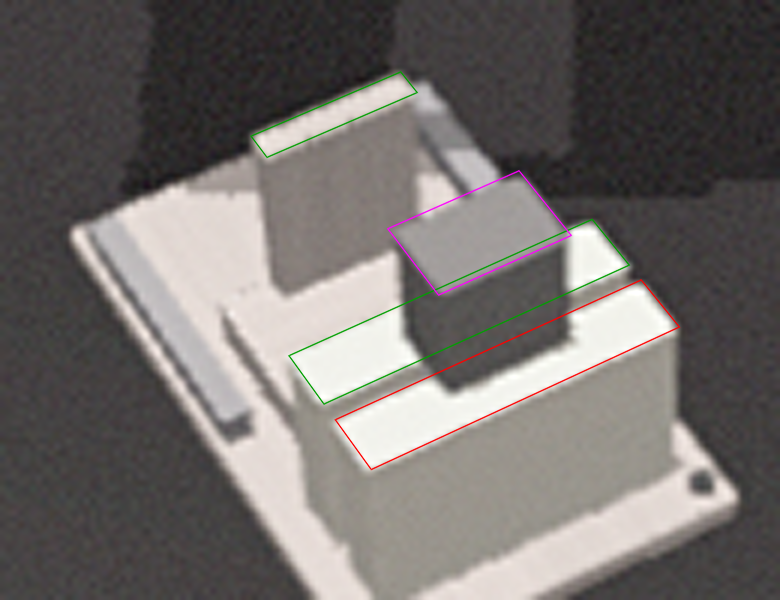

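The overlay fits an 8 mm gap, with the gauge seated upright at mid length and the robot clear of everything. I'm handing in.

```bash
python3 -c "
from bench import arm
print(arm.close_job())"
```

```text
the job is handed in; nothing more can be done
None
```

The thin gauge is in the cap-track gap with the jaw closed onto its blade, and the job was handed in at about 16.5 s. No verdict was reported.

**What I did**
- I gripped the thin gauge by its grip and lowered its blade into the gap, which I estimated at about 16 mm. I stopped when the wrist force showed the shoulders touching the plates, then released it.
- I pushed the tab with the shut fingers. The jaw moved at about 2.4 N, and the push force rose to 15 N over the last 2 mm, which I took as the blade being nipped. Jaw travel from first contact was about 7.7 mm. I then backed the arm clear.

**What the last checks showed**
- The final scene picture fits an 8 mm gap to about 1–2 mm, with the gauge upright at mid length.
- The wrist force read about zero with the arm clear.
- I never touched the thick gauge or the bottles, and no path went near them. I did not measure them again at the end.

**Checks that disagreed**
- The near finger looked a few mm off its predicted place before the grasp.
- The fixed plate's gap face read about 1.5 mm off my fitted pose in a later picture.
- My corner picks on the held blade suggested about 0.06 rad of yaw against the tool. I put that down to picking error, and the blade went in without side force.

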